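Hold the inspection mirror inside the viola

TASK

Take the inspection mirror (the tool with the small round mirror head) out of the tool rack, turn it edge-on to the straight middle of the viola's treble-side f-hole, lower its head gently through the hole into the body, and hold it there, upright and still, about half-way down between top and back, with its glass looking squarely at the sound post. Finish while still holding it by the handle, its thin stem hanging free in the hole and not leaning on the viola; leave the other tools, the jar and the little plane alone.

Things in the scene. Friction and masses are not known exactly. Their poses are not given: they have to be found in the camera images.
- viola: Viola without strings or bridge, fixed on its back in a low cradle; body 410 x 240 mm. Origin on the bench under the body's middle; z up, +y to the scroll, +x to the treble side (right-hand side seen from above with the scroll pointing up). Belly up to 96 mm above the bench. The black fingerboard (118 mm high over the body, half-width 23 mm) ends 70 mm from the f-holes' middle.
- f_slot (a point): Middle of the treble-side f-hole, at the belly's outer surface, 87 mm above the bench. y runs along the hole's straight middle (+0.26 rad from the viola's y), x across it to the viola's outside, z up. Straight part 8 mm wide, 54 mm long (y = -27 to 27); belly 4 mm thick, inner edge 1.5 mm higher, outer edge 1.5 mm lower than here. Inside of the back: 53 mm below.
- post_mid (a point): Half-way up the sound post, a 6.4 mm spruce dowel upright inside the viola between back and belly: 24 mm from the f-hole's middle towards the viola's centre line (at x = -24 mm, y = 0 of f_slot), 28 mm below the f_slot point. Axes like f_slot.
- mirror_grip (a point): Centre of the inspection mirror's handle: flat brown wood with a brass ferrule, 14 mm thick (its x), 22 mm wide (its y), 72 mm tall (36 mm up and down from here). A 4 mm steel stem runs straight down from it to the round head. About 60 g. z up along the tool; the glass looks to -x.
- mirror_head (a point): Centre of the mirror's round head, 93 mm straight below the handle's centre: a disc 24 mm across (its y, z) and 6 mm thick (its x), rim bevelled to 3 mm. The glass is the bright -x face; the +x face is the dark back with a small button.
- rack: Wooden rack, fixed: board 72 x 204 mm, 14 mm thick, top 90 mm above the bench, on two end panels. Three through slots in a row (y = -60, 0, +60 mm), each 10 mm (x) by 32 mm (y); in each hangs a tool, head down, its handle's underside resting on the board. Origin on the bench under its middle; handle tops at 162 mm. The mirror hangs in any of the three, its glass to the rack's -x side.
- setter_grip (a point): Handle centre of the sound-post setter (S-bent steel, round handle 19 mm, 72 mm tall), hanging in the rack; leave it.
- knife_grip (a point): Handle centre of the glue knife (straight thin blade, slim dark handle 13 x 17 mm, 72 mm tall), hanging in the rack; leave it.
- jar: Closed jar, 56 mm across, 85 mm high, origin under its middle; leave it.
- plane: Small brass finger plane, 57 x 25 mm, 33 mm high, origin under its middle; leave it.
There are look-alikes about, which are no part of the job. What is shaped like the part that bears mirror_grip but blue or turquoise is not meant.

How it is judged:
By the outcome, as a careful person would: the job done as asked, in the order asked, and still so for the second after the job is handed in, while the arm keeps its last pose, push and grip.
It also fails if it takes over 51 s, if anything falls off the work surface, if the arm or the gripper's body presses on something with over 40 N, if the wrist force passes 120 N, or if a joint passes its speed limit or range.

ROBOT

A 6-joint arm with a two-finger parallel gripper is mounted at the origin on the work surface. World frame = base frame: x ahead of the robot, y to its left, z up, the work surface at z = 0. Lengths are in m, angles in rad, forces in N, time in s.
With the tool pointing down it reaches from about 0.275 to 0.875 m from the base axis. Payload 12.5 kg.
Tool frame: the origin (TCP) lies where the fingers leave the gripper's body, on its centre line; the fingertips stand 73 mm ahead of it and the grasp point (between the pads) lies 54 mm ahead of it (bot.finger_overhang is the distance from the TCP to the fingertips, in m); z points along the fingers, y is the line along which they close (so a half turn about z gives the same grasp; the last joint's range is limited). The gripper opens to 85 mm and grips with 20 to 120 N. Pads are 22 mm wide; open, the fingers measure 114 mm over their backs; the gripper's body (76 mm by 85 mm) begins 54 mm behind the grasp point. The pads swing forward as they close: fully open they stand 13 mm farther back than shut.
Start: joints at [-1.224, 0.351, 1.652, -0, 1.139, -0.085], TCP at [0.23, -0.499, 0.304] pointing down, gripper open.
Joint ranges: [-2.75, 2.75], [-0.79, 2.1], [0.01, 2.65], [-1.57, 4.71], [0.07, 3.14], [-2.87, 2.87]. Speed limits (rad/s): [2.22, 2.22, 2.79, 3.14, 3.14, 3.14].

INTERFACE

Orientations are given as a 3x3 rotation matrix whose columns are the frame's x, y, z axes.
In Python, from cell import bot gives the robot as it stands.
- The arm moves only by the tool drive_tool, never from a script. Its argument "rows" is a list of rows, each a list of 2 entries, a list of its own where there are three numbers: the shift along the tool's x, y, z in mm, then the turn about the tool's z in degrees. In form: [[[tx, ty, tz], yaw], ...]. A call has 1 to 12 rows; each row shifts and turns the commanded pose from where the row before left it, along the tool's axes as they then stand; what a row does not reach is not made up. A row lasts 1/8 s, in which the tool goes at most 62.5 mm and 10.7 degrees, less where a joint would pass 70% of its speed; a pose out of reach is approached as far as the arm can. A call with a gripper value outside its range is refused whole. "hand" is the finger opening in mm, from 0 to 85.4, set as the call begins (left out, the last holds). The fingers move at their own pace and stop on an object; "squeeze" is the grip in N (left out, the last holds). Time passes only in rows, so rows that do not move let the fingers close. It gives the time, the measured TCP pose, the force, the opening and the grip force at its end, in the units of the state.
- bot.get_state(): the state, without advancing time (a new reading comes with each control period).
- bot.capture(name): name is "scene" or "side" or "wrist"; returns the picture (420x560x3 uint8, blue, green, red); there is no depth.
- bot.camera_info(name): a dict with "intrinsics" (3x3 intrinsics, pixels), "dist_coeffs" ([k1, k2, p1, p2, k3] as OpenCV has them; the pictures are not rectified), "xyz" and "attitude" of the camera in the world. Camera axes: x right, y down, z forward; pixel columns grow to the right and rows downward; lengths in m; the calibration is good to about 2 mm. A picture is of the moment at which its call begins: read the wrist's pose just before it. camera_info takes no time and is no camera call; for the wrist camera it gives the pose at the moment of the call.
- bot.finish_job(): hands the job in; it is judged then, once.
The state is a dict: "time": time; "joint_positions": joint angles; "qvel": joint speeds; "joint_efforts": joint torques, N m; "eef_pos": TCP position; "eef_rot": TCP orientation; "wrist_force": force on the tool from outside, world axes, zero at the start; "torque": the same for the moment, N m; "opening": finger opening in m; "gripper_force": force on a finger pad.
Only numpy, scipy, OpenCV 4.12 (cv2) and the standard library are available. Lean on these libraries where they do the work, as an engineer would, in place of code of your own. Each camera call takes 0.05 s, during which the arm holds its last target. There are 200 camera calls.

## Working session

There is one attempt and no reset: what is moved stays moved. The work goes in short steps, Python scripts to look and compute and a tool call to move; the robot and the scene stay as the last step left them, time stands still between calls to the robot, and variables do not carry over. Pictures are saved under pics/ and viewed, at most 10 in all, crops included, and the job is handed in when it is done.

Besides the shell and the picture viewer there is one more tool, called after "Call:" as name(argument=value, ...) on one line, values as JSON. drive_tool: Moves the arm, as the interface text tells. Its arguments: {"type":"object","properties":{"rows":{"type":"array","items":{"type":"array"}},"hand":{"type":"number"},"squeeze":{"type":"number"}},"required":["rows"]}

```bash
mkdir -p pics; ls; python3 - <<'E'
from cell import bot
import cv2,numpy as np
a=[]
for n in ["scene","side","wrist"]:
    im=bot.capture(n); cv2.imwrite(f"pics/{n}0.png",im)
    ci=bot.camera_info(n); print(n,{k:np.round(np.array(v),4).tolist() for k,v in ci.items()})
s=bot.get_state(); print(s)
E
```

```text
pics
scene {'intrinsics': [[534.0635, 0.0, 282.3491], [0.0, 534.0635, 204.1867], [0.0, 0.0, 1.0]], 'dist_coeffs': [-0.2121, 0.0, 0.0, 0.0, 0.0], 'xyz': [1.1139, 0.6835, 0.7097], 'attitude': [[-0.8079, 0.3225, -0.4932], [0.5892, 0.4244, -0.6876], [-0.0124, -0.8461, -0.5329]]}
side {'intrinsics': [[388.5479, 0.0, 278.1904], [0.0, 388.5479, 216.4192], [0.0, 0.0, 1.0]], 'dist_coeffs': [-0.0228, 0.0, 0.0, 0.0, 0.0], 'xyz': [0.3222, -0.6399, 0.629], 'attitude': [[0.9419, -0.2169, 0.2565], [-0.3357, -0.6403, 0.6909], [0.0144, -0.7368, -0.6759]]}
wrist {'intrinsics': [[300.3258, 0.0, 278.9291], [0.0, 300.3258, 202.4243], [0.0, 0.0, 1.0]], 'dist_coeffs': [-0.0136, 0.0, 0.0, 0.0, 0.0], 'xyz': [0.2957, -0.4693, 0.3737], 'attitude': [[0.4186, -0.8701, -0.2602], [-0.9082, -0.4011, -0.1198], [-0.0002, 0.2864, -0.9581]]}
{'time': 0.15, 'joint_positions': array([-1.22363370e+00,  3.51117519e-01,  1.65223861e+00, -8.60187816e-06,
        1.13910593e+00, -8.45863446e-02]), 'qvel': array([-0.0009232 , -0.00235804, -0.00149834, -0.00064445,  0.00080018,
       -0.00068778]), 'joint_efforts': array([-7.71374926e-04, -5.06258583e+01, -2.91506213e+01, -1.74852421e-04,
        3.34269556e-03, -4.17703325e-05]), 'eef_pos': array([ 0.23012137, -0.49934963,  0.30349393]), 'eef_rot': array([[ 9.08233767e-01,  4.18463059e-01, -3.03145990e-04],
       [ 4.18463164e-01, -9.08233404e-01,  8.14881827e-04],
       [ 6.56706282e-05, -8.66958622e-04, -9.99999622e-01]]), 'wrist_force': array([ 0.55447738,  0.44733109, -0.34278496]), 'torque': array([ 0.01541526,  0.02378056, -0.01802729]), 'gripper_force': 0.0, 'opening': 0.08512131568819183}
```

View pics/scene0.png

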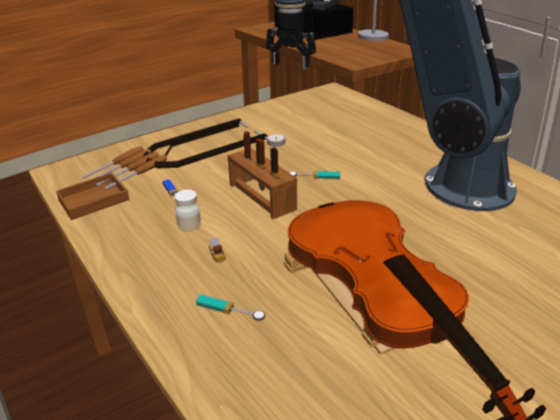

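View pics/side0.png

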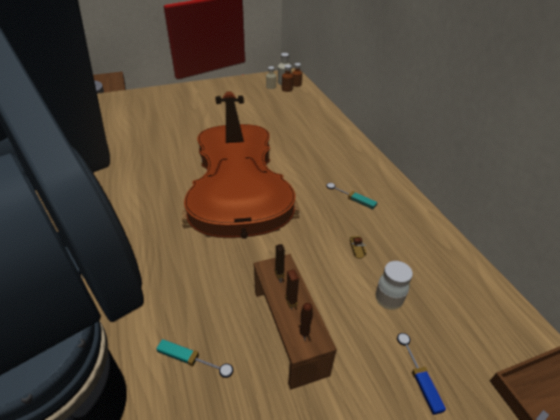

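Scene: the rack with three handles is at (247,145), (260,152), (274,160), and the viola's f-holes are at (350,255) (treble) and (395,243). Side: the handles are at (280,260), (292,286), (306,318). Possible confusions are the turquoise mirrors at scene (213,303) and (327,175), the blue tool at (170,187), the setter and the knife. Next I'll take a close crop.

```bash
python3 - <<'E'
import cv2,numpy as np
s=cv2.imread("pics/scene0.png");d=cv2.imread("pics/side0.png");w=cv2.imread("pics/wrist0.png")
a=cv2.resize(s[120:220,220:310],(360,400),interpolation=3)
b=cv2.resize(d[230:390,240:350],(275,400),interpolation=3)
r1=np.hstack([a,b])
c=cv2.resize(s[200:320,280:420],(350,200*3//2),interpolation=3)
e=cv2.resize(w,(267,200));
f=cv2.resize(d[110:240,180:300],(240,200),interpolation=3)
g=cv2.resize(s[215:285,310:420],(314,200),interpolation=3)
r2=np.hstack([e,f,g])[:, :800]
H=np.zeros((600,821,3),np.uint8);H[:400,:635]=r1;H[400:,:r2.shape[1]]=r2
cv2.imwrite("pics/mos.png",H[:,:800])
E
```

```text
(no output)
```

View pics/mos.png

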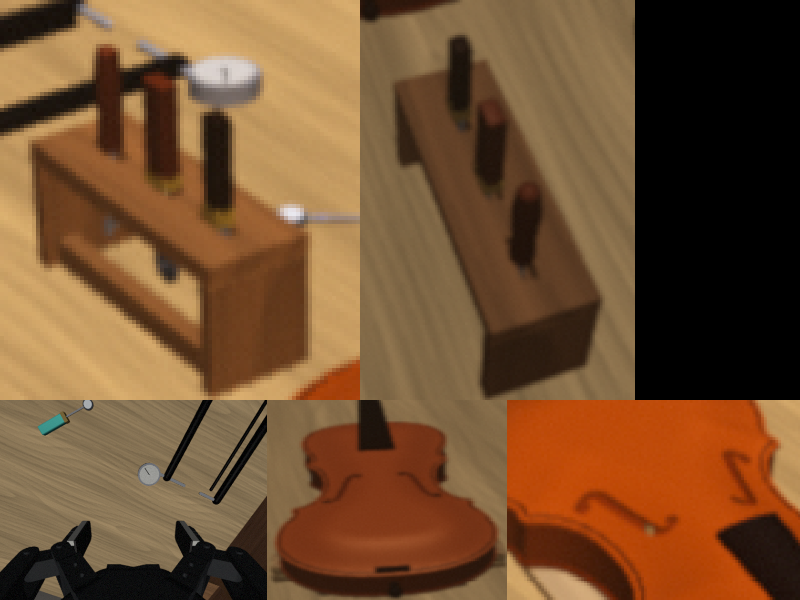

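The close crop shows the middle handle, scene top (260,140) and side top (292,271): broad, flat and brown with a brass ferrule, and a dark round head below the board. That is the mirror. The round one in front is the setter, and the dark slim one is the knife. Next I'll triangulate.

```bash
cat > h.py <<'E'
import cv2,numpy as np
from cell import bot
def ray(ci,uv):
    p=cv2.undistortPoints(np.array([[uv]],float),np.array(ci["intrinsics"]),np.array(ci["dist_coeffs"]))[0,0]
    d=np.array(ci["attitude"])@[p[0],p[1],1]; return np.array(ci["xyz"]),d/np.linalg.norm(d)
def tri(obs):
    A=np.zeros((3,3));b=np.zeros(3)
    for ci,uv in obs:
        c,d=ray(ci,uv);M=np.eye(3)-np.outer(d,d);A+=M;b+=M@c
    X=np.linalg.solve(A,b)
    res=[np.linalg.norm((np.eye(3)-np.outer(d,d))@(X-c)) for c,d in (ray(*o) for o in obs)]
    return X,max(res)
def plane(ci,uv,z):
    c,d=ray(ci,uv);return c+d*(z-c[2])/d[2]
def proj(ci,X):
    R=np.array(ci["attitude"]);r=cv2.Rodrigues(R.T)[0];t=-R.T@np.array(ci["xyz"])
    return cv2.projectPoints(np.array([X],float),r,t,np.array(ci["intrinsics"]),np.array(ci["dist_coeffs"]))[0][0,0]
E
python3 - <<'E'
from h import *
S=bot.camera_info("scene");D=bot.camera_info("side")
print("mid top",tri([(S,(260.3,139.5)),(D,(292.2,271.5))]))
print("setter top",tri([(S,(246.8,132.5)),(D,(306.5,304.5))]))
print("knife top",tri([(S,(274,148.5)),(D,(280,245.5))]))
# rack top corners
for n,uv in dict(a=(228.5,156),c=(296.5,179)).items(): print(n,plane(S,uv,.09))
for n,uv in dict(nl=(292.5,364),nr=(336,350),fl=(254,264),fr=(290.5,255)).items(): print(n,plane(D,uv,.09))
E
```

```text
mid top (array([ 0.47789638, -0.28870352,  0.16271332]), np.float64(0.0005269133875315258))
setter top (array([ 0.47695726, -0.34954884,  0.15895839]), np.float64(0.0008641376349805855))
knife top (array([ 0.47899593, -0.23039251,  0.16182954]), np.float64(0.0005708285213242714))
a [ 0.5136278  -0.38657311  0.09      ]
c [ 0.44814291 -0.1858139   0.09      ]
nl [ 0.43979352 -0.39501944  0.09      ]
nr [ 0.50938477 -0.39598918  0.09      ]
fl [ 0.44253114 -0.19490281  0.09      ]
fr [ 0.51284103 -0.19595869  0.09      ]
```

```bash
python3 - <<'E'
from h import *
S=bot.camera_info("scene");D=bot.camera_info("side")
for uv in [(339,249),(360,260.5)]: print(plane(S,uv,.087))
# side: mosaic f crop offset (267,400) scale 2
for uv in [(180+(401-267)/2,110+(476-400)/1.538),(180+(437-267)/2,110+(495-400)/1.538)]: print(uv,plane(D,uv,.087))
s=bot.get_state();W=bot.camera_info("wrist")
R=s["eef_rot"];print("cam in tool",R.T@(np.array(W["xyz"])-s["eef_pos"]),(R.T@np.array(W["attitude"])).round(3).tolist())
E
```

```text
[0.54599998 0.07767902 0.087     ]
[0.53822231 0.1289043  0.087     ]
(247.0, 159.41482444733418) [0.52483299 0.13351216 0.087     ]
(265.0, 171.76853055916774) [0.55069606 0.0707736  0.087     ]
cam in tool [ 0.07213933  0.00012721 -0.07019973] [[0.0, -0.958, -0.286], [1.0, -0.0, 0.001], [-0.001, -0.286, 0.958]]
```

Call:
drive_tool(rows=[[[20, -15, 0], 0], [[43, -31, 2], 0], [[43, -31, 3], 0], [[43, -31, 3], 0], [[43, -31, 3], 0], [[43, -31, 3], 0], [[43, -31, 3], 0], [[43, -31, 3], 0], [[43, -31, 3], 0], [[43, -31, 3], 0], [[43, -31, 3], 0], [[43, -31, 3], 0]])

```text
time: 1.65
eef_pos: [0.5296, 0.0319, 0.2717]
eef_rot: [[0.908, 0.419, -0.0], [0.419, -0.908, -0.0], [-0.0, 0.0, -1.0]]
wrist_force: [1.6, -0.2, 0.2]
opening: 0.0857
gripper_force: 0.0
```

Call:
drive_tool(rows=[[[23, -19, 10], 0], [[0, 0, 10], -9.3], [[0, 0, 10], -9.3], [[0, 0, 10], -9.3], [[0, 0, 0], -9.3], [[0, 0, 0], -9.3], [[0, 0, 0], -9.3], [[0, 0, 0], -9.4], [[0, 0, 0], 0], [[0, 0, 0], 0]])

```text
time: 2.9
eef_pos: [0.5418, 0.0571, 0.2318]
eef_rot: [[0.005, 1.0, -0.0], [1.0, -0.005, 0.0], [0.0, -0.0, -1.0]]
wrist_force: [-0.3, -0.1, 0.6]
opening: 0.0857
gripper_force: 0.0
```

```bash
cat > cap.py <<'E'
from h import *
import sys,pickle
n=sys.argv[1];s=bot.get_state();W=bot.camera_info("wrist");im=bot.capture("wrist")
cv2.imwrite(f"pics/{n}.png",im);pickle.dump((s,W),open(f"{n}.pkl","wb"))
R=s["eef_rot"];print(s["time"],s["eef_pos"].round(4),"yaw x",np.degrees(np.arctan2(R[1,0],R[0,0])).round(2),"z",R[:,2].round(4),s["wrist_force"].round(2),s["opening"],s["gripper_force"])
E
python3 cap.py w1
```

```text
2.9 [0.5418 0.0571 0.2318] yaw x 89.74 z [-2.e-04  0.e+00 -1.e+00] [-0.3  -0.07  0.61] 0.08565565695345363 0.0
```

View pics/w1.png

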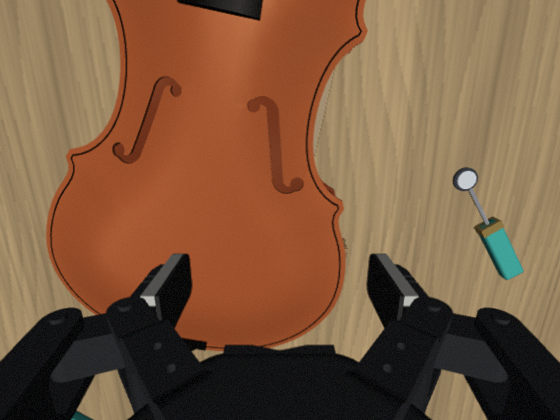

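w1: the viola from above with the scroll at the top. The treble f-hole is at about (276,145), its straight part running from (268,115) to (281,180). The bass one is at (147,120). I'll take a second view from +50 mm.

Call:
drive_tool(rows=[[[10, 25, 0], 0], [[10, 25, 0], 0], [[0, 0, 0], 0], [[0, 0, 0], 0], [[0, 0, 0], 0]])

```text
time: 3.58
eef_pos: [0.5914, 0.0768, 0.2319]
eef_rot: [[0.002, 1.0, -0.0], [1.0, -0.002, -0.0], [-0.0, -0.0, -1.0]]
wrist_force: [0.4, 0.5, -0.3]
opening: 0.0853
gripper_force: 0.0
```

```bash
python3 cap.py w2; cat > slot.py <<'E'
from h import *
import pickle
def slot(n,box,save=None):
    s,W=pickle.load(open(n+".pkl","rb"));im=cv2.imread(f"pics/{n}.png")
    x0,y0,x1,y1=box;g=im[y0:y1,x0:x1,2].astype(np.float32)
    bg=cv2.GaussianBlur(cv2.dilate(g,np.ones((25,25))),(0,0),5)
    m=(g<0.72*bg).astype(np.uint8)
    nn,l,st,c=cv2.connectedComponentsWithStats(m)
    k=1+np.argmax(st[1:,4]);m=(l==k);ys,xs=np.nonzero(m)
    # rectify onto z=.087
    P=np.array([plane(W,(x+x0,y+y0),.087) for x,y in zip(xs,ys)])[:,:2]
    return W,P,(xs+x0,ys+y0),m
if __name__=="__main__":
    import sys
    for n,box in [("w1",(240,85,315,205)),("w2",(160,85,290,235))]:
        W,P,(xs,ys),m=slot(n,box)
        print(n,len(P),"bbox px",xs.min(),xs.max(),ys.min(),ys.max(),"P",P.min(0).round(4),P.max(0).round(4),"mean",P.mean(0).round(4))
        rows=[(y,xs[ys==y].min(),xs[ys==y].max()) for y in range(ys.min(),ys.max(),6)];print(rows)
E
python3 slot.py
```

```text
3.575 [0.5914 0.0768 0.2319] yaw x 89.9 z [-4.e-04 -0.e+00 -1.e+00] [ 0.42  0.47 -0.3 ] 0.08529364327497868 0.0
w1 303 bbox px 272 303 175 193 P [0.5362 0.0723] [0.559  0.0859] mean [0.5482 0.0779]
[(175, np.int64(279), np.int64(279)), (181, np.int64(272), np.int64(302)), (187, np.int64(275), np.int64(302))]
w2 619 bbox px 246 279 147 225 P [0.5669 0.0667] [0.5907 0.1258] mean [0.5773 0.089 ]
[(147, np.int64(248), np.int64(248)), (153, np.int64(247), np.int64(250)), (159, np.int64(247), np.int64(250)), (165, np.int64(246), np.int64(251)), (171, np.int64(247), np.int64(251)), (177, np.int64(247), np.int64(253)), (183, np.int64(248), np.int64(254)), (189, np.int64(250), np.int64(257)), (195, np.int64(252), np.int64(261)), (201, np.int64(254), np.int64(266)), (207, np.int64(258), np.int64(274)), (213, np.int64(263), np.int64(279)), (219, np.int64(269), np.int64(277))]
```

```bash
cat > rect.py <<'E'
from h import *
import pickle
def rect(n,x0,x1,y0,y1,z,s=5000.): # world-axes topview, s px/m ; up = +y
    _,W=pickle.load(open(n+".pkl","rb"));im=cv2.imread(f"pics/{n}.png")
    xs=np.arange(x0,x1,1/s);ys=np.arange(y1,y0,-1/s);X,Y=np.meshgrid(xs,ys)
    R=np.array(W["attitude"]);r=cv2.Rodrigues(R.T)[0];t=-R.T@np.array(W["xyz"])
    p=cv2.projectPoints(np.stack([X,Y,0*X+z],-1).reshape(-1,3),r,t,np.array(W["intrinsics"]),np.array(W["dist_coeffs"]))[0].reshape(*X.shape,2).astype(np.float32)
    return cv2.remap(im,p[...,0],p[...,1],cv2.INTER_CUBIC)
if __name__=="__main__":
    o=[rect(n,.50,.58,.06,.15,.087) for n in("w1","w2")]
    for i in o:
        for k in range(0,450,50): cv2.putText(i,"%.2f"%(.15-k/5000),(0,k+5),0,.35,(255,255,255))
        for k in range(0,400,100): cv2.line(i,(k,0),(k,8),(255,255,255))
    cv2.imwrite("pics/r1.png",np.clip(1.6*np.hstack(o).astype(float),0,255))
E
python3 rect.py
```

```text
[ WARN:0@0.477] global loadsave.cpp:1063 imwrite_ Unsupported depth image for selected encoder is fallbacked to CV_8U.
```

View pics/r1.png

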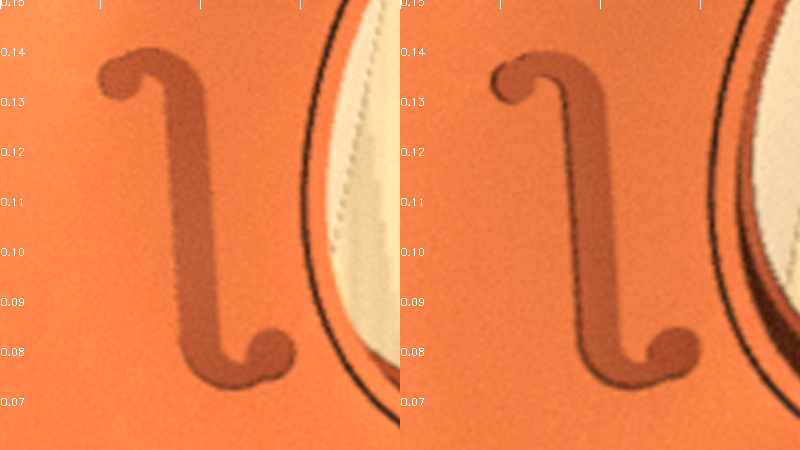

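```bash
cat > fit.py <<'E'
from rect import *
def fit(n,x0=.50,x1=.58,y0=.06,y1=.15,z=.087,ya=.09,yb=.125,xc=.5387,show=1):
    im=cv2.GaussianBlur(rect(n,x0,x1,y0,y1,z)[...,2].astype(np.float32),(0,0),2)
    L=[];Rr=[]
    for y in np.arange(ya,yb,.0005):
        r=im[int((y1-y)*5000)];g=np.gradient(r);c=int((xc-(y-.1067)*.057-x0)*5000)
        L.append((y,x0+(c-35+np.argmin(g[c-35:c-5]))/5000));Rr.append((y,x0+(c+5+np.argmax(g[c+5:c+35]))/5000))
    out=[]
    for a in (L,Rr):
        a=np.array(a);p=np.polyfit(a[:,0]-.1067,a[:,1],1)
        k=abs(np.polyval(p,a[:,0]-.1067)-a[:,1])<.0006;p=np.polyfit(a[k,0]-.1067,a[k,1],1);out.append(p);print(n,p.round(4),k.sum(),len(a))
    return out
if __name__=="__main__":
    for n in("w1","w2"):fit(n)
E
python3 fit.py
```

```text
w1 [-0.061   0.5342] 70 70
w1 [-0.061   0.5425] 70 70
w2 [-0.0634  0.5337] 70 70
w2 [-0.0648  0.5426] 70 70
```

Call:
drive_tool(rows=[[[-20, -5, -20], 0], [[-42, -12, -20], 0], [[-42, -12, -8], 0], [[-42, -12, 0], 0], [[-42, -12, 0], 0], [[-42, -12, 0], 0], [[-42, -12, 0], 0], [[-42, -12, 0], 0], [[-42, -12, 0], 0], [[-44, -12, 0], 0], [[0, 0, 0], 0], [[0, 0, 0], 0]])

```text
time: 5.12
eef_pos: [0.478, -0.323, 0.2807]
eef_rot: [[0.002, 1.0, 0.001], [1.0, -0.002, -0.0], [-0.0, 0.001, -1.0]]
wrist_force: [-0.3, 0.0, 0.4]
opening: 0.0854
gripper_force: 0.0
```

```bash
python3 cap.py w3; python3 - <<'E'
from h import *
W=bot.camera_info("wrist")
print(proj(W,(.478,-.2887,.162)),proj(W,(.478,-.2887,.09)))
E
```

```text
5.125 [ 0.478  -0.323   0.2807] yaw x 89.89 z [ 5.e-04 -2.e-04 -1.e+00] [-0.33  0.04  0.43] 0.08538414428569242 0.0
[279.34557328 175.55918477] [279.1562002  158.84506215]
```

View pics/w3.png

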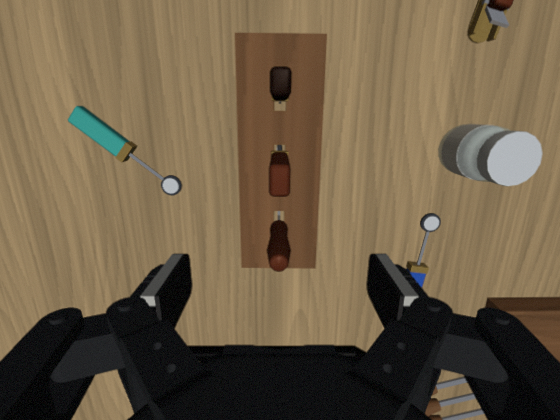

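w3: looking straight down on the rack. The mirror's handle (broad, red-brown) is in the middle, its top face covering columns 269-290 and rows 163-196. The knife is above it and the setter below.

```bash
python3 - <<'E'
from h import *
import pickle
W=pickle.load(open("w3.pkl","rb"))[1];im=cv2.imread("pics/w3.png")
for uv in [(236,33.5),(326,33.5),(241.5,268),(315.5,268)]: print(plane(W,uv,.09).round(4))
hsv=cv2.cvtColor(im[140:205,262:300],cv2.COLOR_BGR2HSV)
b=im[150:205,262:300].astype(int)
for r in range(0,55,3): print(150+r,b[r,::2,2])
S=bot.camera_info("scene");print(tri([(W,(279.5,179.5)),(S,(260.3,139.5))]))
E
```

```text
[ 0.4443 -0.1913  0.09  ]
[ 0.5144 -0.1914  0.09  ]
[ 0.441  -0.3952  0.09  ]
[ 0.5129 -0.3954  0.09  ]
150 [113 112 114 113 112  92  97 114  61  61  92 106  99 108 110 107 108 113
 111]
153 [110 111 114 113 103  74  36  37  33  37  36  34  73 120 109 108 113 112
 106]
156 [114 113 115 115  93  26  40  36  37  36  40  39  34  94 108 111 112 112
 109]
159 [114 113 117 115  85  32  37  38  37  38  37  36  38  63 109 109 109 111
 111]
162 [111 115 114 117  62  30  39  39  32  35  32  37  35  37 107 107 111 111
 108]
165 [114 113 115 116  49  64  74  73  72  73  70  67  68  51  91 109 110 112
 109]
168 [112 111 117  96  63  80  87  89  86  89  88  87  84  70  78 109 112 110
 111]
171 [115 116 114  96  60  82  91  91  90  91  91  91  86  71  75 107 112 110
 110]
174 [113 114 116  93  61  81  87  90  90  87  90  91  85  70  79 109 110 111
 112]
177 [112 115 118  95  64  81  92  89  91  87  88  88  85  68  83 108 112 108
 110]
180 [113 116 116  96  59  79  89  90  87  87  86  87  83  69  85 109 112 111
 107]
183 [113 117 117  97  63  79  85  87  89  86  87  84  82  67  87 110 112 112
 109]
186 [113 116 118  92  58  80  86  88  89  86  87  87  81  66  86 111 113 109
 111]
189 [114 115 117  96  60  79  89  88  87  84  88  85  81  65  89 110 111 110
 110]
192 [113 114 117 100  61  82  86  88  85  86  84  84  83  66  92 109 111 112
 110]
195 [113 116 115 122  91  66  67  66  63  60  60  59  56  83 108 110 112 110
 109]
198 [114 117 117 119 116 117 114 112 107 106 107 114 111 111 109 109 113 110
 108]
201 [117 117 118 120 118 111 112 111 106 101 106 111 113 107 107 110 111 109
 110]
204 [112 114 117 119 116 114 113 108 107 106 110 110 112 109 106 110 112 111
 112]
(array([ 0.47736901, -0.29153718,  0.16149379]), np.float64(0.0005910070225915338))
```

Call:
drive_tool(rows=[[[16, 0, 0], 0], [[15, 0, 20], 0.5], [[0, 0, 30], 0], [[0, 0, 30], 0], [[0, 0, 17], 0], [[0, 0, 0], 0], [[0, 0, 0], 0]])

```text
time: 6.05
eef_pos: [0.479, -0.2919, 0.1839]
eef_rot: [[0.009, 1.0, 0.001], [1.0, -0.009, -0.001], [-0.001, 0.001, -1.0]]
wrist_force: [-0.5, -0.1, -0.7]
opening: 0.0851
gripper_force: 0.0
```

Call:
drive_tool(rows=[[[0, 0, 0], 0], [[0, 0, 0], 0], [[0, 0, 0], 0], [[0, 0, 0], 0], [[0, 0, 0], 0], [[0, 0, 0], 0], [[0, 0, 0], 0], [[0, 0, 0], 0]], hand=5, squeeze=40)

```text
time: 7.05
eef_pos: [0.4785, -0.2919, 0.183]
eef_rot: [[0.01, 1.0, 0.0], [1.0, -0.01, -0.0], [-0.0, 0.0, -1.0]]
wrist_force: [-2.1, 0.7, 3.5]
opening: 0.0136
gripper_force: 40.7
```

Call:
drive_tool(rows=[[[0, 0, -4], 0], [[0, 0, -8], 0], [[0, 0, -12], 0], [[0, 0, -12], 0], [[0, 0, -12], 0], [[0, 0, -12], 0], [[0, 0, -12], 0], [[0, 0, -15], 0], [[0, 0, -20], 0], [[0, 0, -20], 0], [[0, 0, -8], 0], [[0, 0, 0], 0]])

```text
time: 8.55
eef_pos: [0.4785, -0.2919, 0.3182]
eef_rot: [[0.01, 1.0, 0.001], [1.0, -0.01, -0.0], [-0.0, 0.001, -1.0]]
wrist_force: [-0.3, -0.1, -1.1]
opening: 0.0137
gripper_force: 40.1
```

```bash
python3 cap.py w4; python3 - <<'E'
from h import *
o=[]
for n in("scene","side"):
    im=bot.capture(n);cv2.imwrite(f"pics/{n}4.png",im);ci=bot.camera_info(n)
    s=bot.get_state();X=s["eef_pos"]-[0,0,.15];u,v=proj(ci,X).astype(int);print(n,u,v)
    o.append(cv2.resize(im[max(v-60,0):v+60,u-50:u+50],(300,360),interpolation=3))
w=cv2.imread("pics/w4.png");o.append(cv2.resize(w[100:400,190:370],(200,333),interpolation=3)[:333]);o[2]=np.vstack([o[2],np.zeros((27,200,3),np.uint8)])
cv2.imwrite("pics/m4.png",np.hstack(o))
E
```

```text
8.55 [ 0.4785 -0.2919  0.3182] yaw x 89.44 z [ 5.e-04 -4.e-04 -1.e+00] [-0.26 -0.13 -1.13] 0.0136672461194583 40.13805091381073
scene 259 137
side 293 271
```

View pics/m4.png

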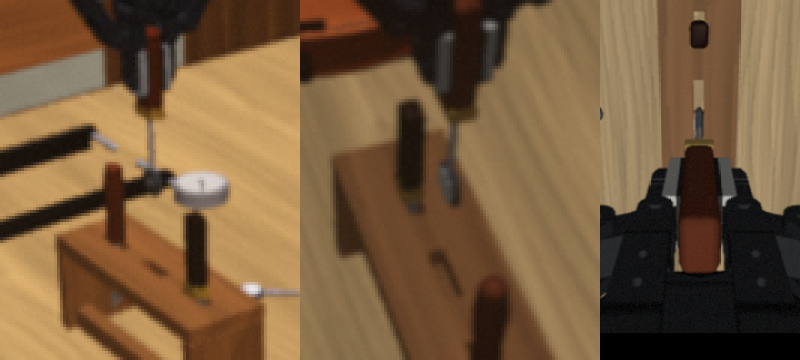

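Call:
drive_tool(rows=[[[15, 2, 0], 0], [[30, 4, 0], 0], [[45, 6, 0], 0], [[50, 7, 0], 0], [[50, 7, 0], 0], [[50, 7, 0], 0], [[50, 7, 0], 0], [[50, 7, 0], 0], [[35, 6, 0], 0], [[16, 2, 0], 0], [[8, 1, 0], 0], [[0, 0, 0], -4.1]])

```text
time: 10.2
eef_pos: [0.5383, 0.1064, 0.3177]
eef_rot: [[-0.063, 0.998, -0.0], [0.998, 0.063, -0.0], [-0.0, -0.0, -1.0]]
wrist_force: [-0.3, -0.0, -0.9]
opening: 0.0134
gripper_force: 40.2
```

Call:
drive_tool(rows=[[[0, 0, 15], 0], [[0, 0, 15], 0], [[0, 0, 10], 0], [[0, 0, 0], 0], [[0, 0, 0], 0], [[0, 0, 0], 0]])

```text
time: 10.95
eef_pos: [0.5386, 0.1065, 0.2783]
eef_rot: [[-0.062, 0.998, 0.001], [0.998, 0.062, 0.0], [0.0, 0.001, -1.0]]
wrist_force: [-0.4, -0.1, -0.2]
opening: 0.0133
gripper_force: 40.1
```

```bash
python3 cap.py w5; python3 - <<'E'
from h import *
import pickle
s,W=pickle.load(open("w5.pkl","rb"));R=s["eef_rot"];p=s["eef_pos"]
for d in (.115,.139,.151,.163): print(d,proj(W,p+R[:,2]*d))
for z in (.087,): print("slot",proj(W,(.5384,.1067,z)),"ends",proj(W,(.5384-.027*.062,.1067+.027,z)),proj(W,(.5384+.027*.062,.1067-.027,z)))
im=cv2.imread("pics/w5.png")
for n in("scene","side"): cv2.imwrite(f"pics/{n}5.png",bot.capture(n))
cv2.imwrite("pics/m5.png",np.hstack([cv2.resize(im[80:260,210:350],(465,600),interpolation=3),cv2.resize(cv2.imread("pics/scene5.png")[150:300,310:395],(335,600),interpolation=3)]))
E
```

```text
10.95 [0.5386 0.1065 0.2783] yaw x 93.53 z [ 8.e-04  1.e-04 -1.e+00] [-0.36 -0.08 -0.24] 0.013277856680246367 40.149309039115906
0.115 [279.94202561 227.12640999]
0.139 [279.82011829 215.20146717]
0.151 [279.76817949 210.12179936]
0.163 [279.72112264 205.52009265]
slot [279.2385213  196.02485479] ends [279.24500579 166.31668701] [279.23232121 224.08380436]
```

View pics/m5.png

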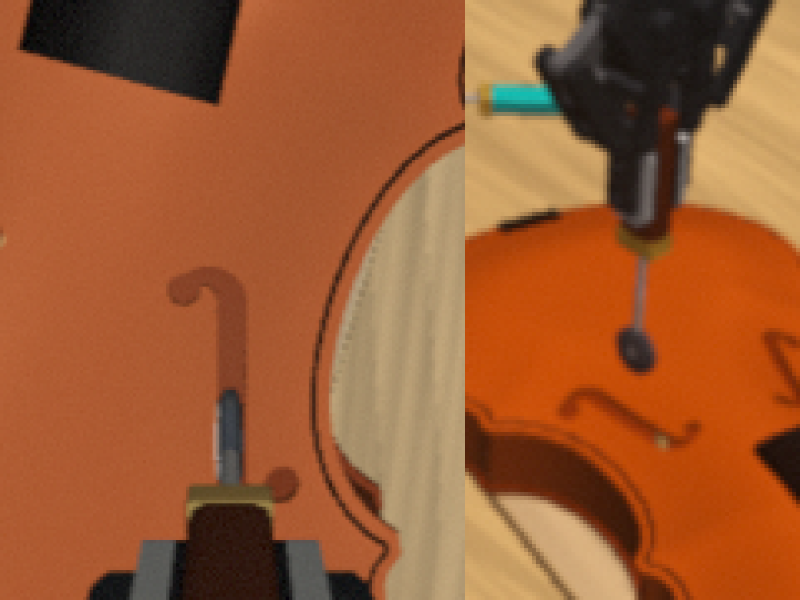

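m5 (left, wrist): the head, edge-on, is at mosaic (229,435), that is wrist (279,211), right in line with the slot centred at x≈231. Right (scene): the dark back faces +x and the glass faces the post side. Next I'll quantify the centring.

```bash
python3 - <<'E'
import cv2
im=cv2.imread("pics/w5.png")
for r in (175,182,189,196,199,202,205,208,211,214,217,220,223): print(r,im[r,270:291].max(1).tolist(),im[r,270:291,0].tolist())
E
```

```text
175 [171, 172, 169, 168, 166, 149, 134, 131, 134, 132, 135, 133, 134, 132, 152, 167, 167, 167, 167, 169, 167] [52, 51, 49, 46, 46, 42, 40, 37, 42, 37, 42, 40, 40, 36, 41, 51, 47, 49, 47, 51, 48]
182 [169, 169, 167, 169, 170, 149, 135, 134, 135, 133, 133, 134, 132, 136, 151, 165, 165, 167, 166, 168, 169] [47, 49, 46, 47, 50, 40, 41, 40, 43, 37, 39, 39, 39, 42, 43, 47, 46, 46, 46, 48, 50]
189 [170, 169, 169, 170, 169, 149, 135, 133, 132, 136, 134, 134, 131, 123, 148, 167, 168, 169, 167, 169, 171] [48, 48, 50, 50, 50, 43, 42, 38, 36, 45, 43, 38, 38, 35, 44, 47, 49, 50, 47, 48, 49]
196 [173, 171, 168, 173, 172, 151, 131, 114, 106, 101, 102, 120, 132, 126, 148, 166, 169, 167, 170, 169, 168] [52, 52, 47, 51, 52, 45, 39, 34, 39, 36, 36, 39, 40, 37, 42, 47, 49, 46, 51, 50, 49]
199 [171, 172, 169, 172, 169, 134, 79, 50, 58, 57, 55, 59, 106, 136, 157, 168, 170, 170, 168, 171, 173] [50, 49, 48, 52, 48, 41, 39, 48, 58, 57, 55, 43, 37, 38, 47, 49, 49, 49, 46, 49, 52]
202 [171, 170, 169, 172, 172, 137, 77, 58, 68, 68, 67, 51, 55, 115, 157, 170, 168, 171, 171, 171, 170] [49, 49, 47, 50, 67, 90, 75,
[... 682 characters left out ...]
, 62, 114, 155, 173, 172, 170, 170, 170, 168] [49, 48, 46, 56, 106, 108, 71, 64, 72, 76, 67, 54, 60, 52, 42, 51, 49, 48, 49, 47, 47]
217 [172, 172, 171, 176, 184, 158, 96, 75, 83, 90, 89, 72, 61, 113, 157, 171, 170, 171, 171, 170, 168] [49, 51, 46, 60, 105, 128, 95, 71, 81, 83, 83, 69, 45, 39, 45, 50, 47, 50, 51, 47, 47]
220 [173, 173, 171, 173, 179, 154, 101, 76, 82, 88, 86, 70, 61, 111, 156, 169, 167, 170, 170, 173, 172] [49, 50, 47, 50, 78, 111, 98, 72, 77, 83, 80, 67, 48, 37, 42, 47, 45, 48, 48, 51, 48]
223 [172, 175, 174, 173, 168, 135, 82, 77, 87, 90, 86, 77, 90, 121, 157, 174, 170, 171, 172, 164, 136] [47, 50, 49, 48, 59, 80, 74, 74, 83, 85, 80, 72, 46, 36, 45, 51, 46, 49, 50, 49, 36]
```

Call:
drive_tool(rows=[[[0, 0.6, 0], 0], [[0, 0, 10], 0], [[0, 0, 8], 0], [[0, 0, 0], 0], [[0, 0, 0], 0], [[0, 0, 0], 0]])

```text
time: 11.85
eef_pos: [0.5391, 0.1066, 0.2601]
eef_rot: [[-0.062, 0.998, 0.0], [0.998, 0.062, 0.0], [0.0, 0.0, -1.0]]
wrist_force: [-0.7, 0.6, -1.3]
opening: 0.0135
gripper_force: 40.1
```

```bash
python3 cap.py w6; python3 - <<'E'
import cv2,pickle
from h import *
s,W=pickle.load(open("w6.pkl","rb"));R=s["eef_rot"];p=s["eef_pos"]
for d in (.115,.139,.151,.163): print(d,proj(W,p+R[:,2]*d))
im=cv2.imread("pics/w6.png")
for r in (165,175,185,*range(190,246,4)): print(r,im[r,268:293].max(1).tolist(),im[r,270:291,0].tolist())
E
```

```text
11.85 [0.5391 0.1066 0.2601] yaw x 93.54 z [ 4.e-04  0.e+00 -1.e+00] [-0.71  0.59 -1.32] 0.013511841486589439 40.14858663082123
0.115 [279.92010917 227.10601373]
0.139 [279.7996532  215.18381202]
0.151 [279.74833289 210.10531206]
0.163 [279.70183645 205.50466334]
165 [137, 137, 136, 137, 133, 134, 133, 134, 135, 136, 143, 158, 167, 167, 170, 169, 169, 165, 165, 168, 168, 168, 166, 166, 167] [40, 42, 36, 40, 40, 40, 38, 39, 40, 45, 47, 47, 51, 50, 49, 46, 46, 52, 51, 49, 48]
175 [170, 170, 168, 169, 173, 173, 144, 130, 134, 134, 135, 136, 135, 135, 133, 141, 158, 167, 167, 166, 169, 167, 170, 168, 171] [47, 48, 54, 53, 41, 40, 41, 39, 41, 42, 39, 41, 37, 44, 46, 49, 48, 47, 50, 47, 50]
185 [173, 173, 172, 171, 170, 170, 156, 139, 135, 136, 133, 133, 131, 136, 135, 141, 158, 168, 167, 166, 168, 170, 171, 170, 170] [49, 49, 49, 49, 46, 42, 40, 43, 37, 38, 35, 43, 41, 43, 48, 47, 45, 45, 48, 49, 52]
190 [171, 170, 171, 169, 171, 171, 157, 136, 134, 136, 134, 135, 136, 135, 133, 140, 159, 169, 170, 168, 169, 170, 169, 171, 171] [49, 48, 49, 49, 47, 39, 37, 43, 39, 42, 42, 40, 38, 42, 49, 
[... 1965 characters left out ...]
5, 126, 127, 128, 128, 128, 135, 135, 139, 135, 125, 113] [60, 60, 58, 60, 55, 58, 58, 62, 59, 56, 57, 59, 58, 60, 59, 59, 61, 64, 62, 65, 63]
234 [51, 36, 38, 45, 51, 45, 46, 46, 46, 44, 47, 43, 45, 44, 48, 49, 40, 45, 46, 50, 42, 46, 79, 124, 131] [4, 13, 24, 12, 14, 12, 19, 11, 17, 13, 10, 15, 15, 19, 4, 14, 10, 17, 11, 14, 35]
238 [42, 42, 44, 46, 39, 44, 44, 49, 41, 47, 44, 46, 42, 40, 44, 49, 44, 47, 52, 50, 45, 43, 47, 58, 84] [16, 16, 3, 7, 12, 17, 6, 21, 9, 9, 8, 4, 9, 18, 14, 19, 21, 13, 13, 11, 21]
242 [39, 42, 45, 42, 45, 42, 45, 45, 44, 49, 46, 45, 49, 49, 43, 46, 47, 50, 44, 49, 45, 43, 43, 42, 47] [14, 9, 13, 8, 11, 15, 10, 18, 14, 15, 20, 15, 6, 9, 13, 16, 13, 17, 11, 12, 16]
```

Call:
drive_tool(rows=[[[0, 0.3, 0], 0], [[0, 0, 3], 0], [[0, 0, 3], 0], [[0, 0, 3], 0], [[0, 0, 3], 0], [[0, 0, 3], 0], [[0, 0, 0], 0], [[0, 0, 0], 0]])

```text
time: 12.9
eef_pos: [0.5393, 0.1066, 0.2449]
eef_rot: [[-0.062, 0.998, 0.0], [0.998, 0.062, -0.0], [-0.0, 0.0, -1.0]]
wrist_force: [0.1, -0.2, -0.7]
opening: 0.0135
gripper_force: 40.1
```

Call:
drive_tool(rows=[[[0, 0, 2], 0], [[0, 0, 2], 0], [[0, 0, 2], 0], [[0, 0, 2], 0], [[0, 0, 2], 0], [[0, 0, 2], 0], [[0, 0, 0], 0], [[0, 0, 0], 0]])

```text
time: 13.9
eef_pos: [0.5394, 0.1066, 0.2329]
eef_rot: [[-0.062, 0.998, 0.0], [0.998, 0.062, 0.0], [0.0, 0.0, -1.0]]
wrist_force: [-0.9, -0.3, -1.0]
opening: 0.0136
gripper_force: 40.1
```

```bash
python3 cap.py w7; python3 - <<'E'
import cv2
im=cv2.imread("pics/w7.png")
for r in range(186,228,4): print(r,im[r,268:293].max(1).tolist(),im[r,270:291,0].tolist())
E
```

```text
13.9 [0.5394 0.1066 0.2329] yaw x 93.54 z [ 1.e-04  0.e+00 -1.e+00] [-0.86 -0.26 -1.04] 0.01356869502297054 40.14895677566528
186 [173, 173, 175, 174, 171, 154, 137, 136, 137, 138, 138, 136, 139, 138, 137, 135, 140, 158, 167, 171, 170, 171, 171, 169, 168] [52, 51, 50, 47, 44, 41, 42, 44, 42, 41, 42, 42, 42, 39, 43, 45, 46, 49, 51, 51, 48]
190 [173, 173, 172, 173, 171, 156, 141, 135, 138, 138, 136, 138, 135, 138, 136, 136, 140, 157, 167, 170, 168, 171, 172, 170, 170] [49, 49, 51, 42, 42, 37, 43, 43, 41, 42, 39, 41, 40, 42, 44, 46, 49, 49, 48, 51, 50]
194 [175, 174, 172, 171, 173, 162, 142, 136, 135, 135, 137, 138, 135, 138, 132, 138, 157, 168, 169, 169, 167, 169, 170, 171, 171] [49, 50, 50, 49, 41, 40, 40, 41, 41, 42, 41, 43, 37, 40, 48, 47, 48, 49, 47, 50, 49]
198 [171, 173, 172, 172, 172, 148, 134, 133, 102, 58, 54, 51, 50, 77, 117, 136, 158, 168, 171, 174, 171, 172, 170, 173, 170] [50, 48, 51, 40, 41, 38, 37, 45, 54, 51, 50, 43, 38, 41, 47, 48, 49, 52, 50, 51, 47]
202 [175, 174, 171, 174, 173, 164, 146, 122, 70, 63, 73, 70, 68, 49, 58, 114, 155, 167, 172, 171, 169, 169, 171, 172, 1
[... 628 characters left out ...]
74] [51, 50, 52, 55, 105, 111, 68, 59, 75, 77, 68, 60, 61, 52, 45, 49, 50, 50, 49, 49, 53]
218 [174, 174, 174, 174, 172, 165, 164, 135, 83, 77, 81, 93, 89, 74, 64, 107, 153, 170, 171, 170, 171, 174, 172, 174, 173] [52, 50, 47, 56, 100, 109, 81, 73, 76, 86, 83, 71, 49, 33, 43, 48, 49, 48, 49, 55, 50]
222 [174, 174, 172, 174, 175, 160, 146, 123, 90, 77, 85, 90, 90, 77, 71, 107, 155, 172, 173, 174, 174, 171, 171, 171, 174] [48, 51, 52, 47, 61, 92, 87, 73, 80, 87, 84, 74, 53, 34, 42, 48, 49, 51, 51, 49, 48]
226 [94, 97, 96, 95, 94, 96, 92, 95, 92, 94, 93, 89, 98, 94, 93, 97, 98, 97, 96, 96, 98, 97, 94, 115, 155] [42, 42, 40, 42, 37, 41, 39, 43, 41, 39, 46, 41, 40, 43, 44, 41, 42, 39, 45, 41, 37]
```

Call:
drive_tool(rows=[[[0, 0, 2], 0], [[0, 0, 2], 0], [[0, 0, 2], 0], [[0, 0, 2], 0], [[0, 0, 2], 0], [[0, 0, 2], 0], [[0, 0, 2], 0], [[0, 0, 2], 0], [[0, 0, 2], 0], [[0, 0, 2], 0], [[0, 0, 2], 0], [[0, 0, 2], 0]])

```text
time: 15.45
eef_pos: [0.5393, 0.1066, 0.2088]
eef_rot: [[-0.062, 0.998, -0.0], [0.998, 0.062, 0.0], [0.0, -0.0, -1.0]]
wrist_force: [0.8, 0.8, -0.7]
opening: 0.0134
gripper_force: 40.1
```

Call:
drive_tool(rows=[[[0, 0, 0], 0], [[0, 0, 0], 0], [[0, 0, 0], 0], [[0, 0, 0], 0]])

```text
time: 15.95
eef_pos: [0.5394, 0.1066, 0.209]
eef_rot: [[-0.062, 0.998, 0.0], [0.998, 0.062, 0.0], [0.0, 0.0, -1.0]]
wrist_force: [-0.1, -0.3, 0.3]
opening: 0.0135
gripper_force: 40.1
```

```bash
python3 cap.py w8; python3 - <<'E'
from h import *
o=[]
W=bot.camera_info("wrist");
for y in (.1067-.027,.1067,.1067+.027): print("slot",proj(W,(.5386-(y-.1067)*.062,y,.087)))
w=cv2.imread("pics/w8.png");o.append(cv2.resize(w[60:260,210:350],(420,600),interpolation=3))
im=bot.capture("scene");o.append(cv2.resize(im[180:290,310:395],(380,600),interpolation=3))
cv2.imwrite("pics/m8.png",np.hstack(o))
E
```

```text
15.95 [0.5394 0.1066 0.209 ] yaw x 93.54 z [ 2.e-04  0.e+00 -1.e+00] [-0.07 -0.28  0.26] 0.013473285927773943 40.14943599700928
slot [278.83170677 258.9863439 ]
slot [278.82785293 223.16985374]
slot [278.82373748 184.5024494 ]
```

View pics/m8.png

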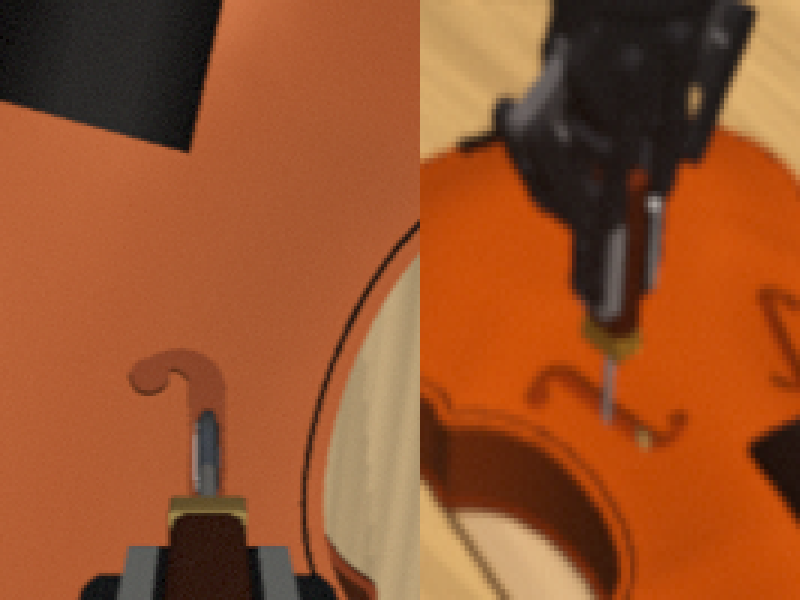

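m8: the head is through the slot. The stem at mosaic (207,480) is centred between the slot's edges (190-223), and the pale sound post shows through the hole at (645,440). A quick post check before handing in.

```bash
python3 - <<'E'
from h import *
S=bot.camera_info("scene")
for z in (.045,.06,.075): print(z,proj(S,(.5146,.1052,z)))
E
```

```text
0.045 [359.08760329 266.80647945]
0.06 [359.62060652 260.84315   ]
0.075 [360.15799014 254.7786015 ]
```

The predicted post position (359.6,260.8) matches the pale spot at (360,261), so the mirror's place along the slot is right.

```bash
python3 -c "
from cell import bot
print(bot.get_state()['wrist_force']);print(bot.finish_job())"
```

```text
[ 0.51432986  0.40121196 -1.31269348]
the job is handed in; nothing more can be done
None
```

The job is handed in at about 16 s of the 51 s allowed: the mirror hangs upright and still through the treble f-hole, head about half-way down with its glass towards the sound post, stem clear of the edges, still held by its handle; no verdict came back.

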